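# Raise the telescopic injector rest and hold it up

## Robot

A 6-joint arm with a two-finger parallel gripper is mounted at the origin on the work surface. World frame = base frame: x ahead of the robot, y to its left, z up, the work surface at z = 0. Lengths are in mm, angles in rad, forces in N, time in s.
With the tool pointing down it reaches from about 275 to 1000 mm from the base axis. Payload 8.4 kg.
Tool frame: the origin (TCP) lies on the mounting face of the last link; the fingertips stand 173 mm ahead of it and the grasp point (between the pads) lies 155 mm ahead of it; z points along the fingers, y is the line along which they close (so a half turn about z gives the same grasp; the last joint's range is limited). The gripper opens to 85 mm and grips with 20 to 120 N. Pads are 22 mm wide; open, the fingers measure 114 mm over their backs; the gripper's body (76 mm by 85 mm) begins 54 mm behind the grasp point. The pads swing forward as they close: fully open they stand 13 mm farther back than shut.
Start: joints at [-1.117, 0.353, 1.633, -0, 1.155, -0.002], TCP at [275.112, -561.197, 404.681] pointing down, gripper open.
Joint ranges: [-2.63, 2.63], [-0.92, 2.1], [0.06, 2.66], [-1.3, 4.44], [0, 2.69], [-3.02, 3.02]. Speed limits (rad/s): [2.22, 2.22, 2.79, 3.14, 3.14, 3.14].

## Interface

Orientations are given as [roll, pitch, yaw] about the fixed x, y, z axes, in that order (R = Rz(yaw) Ry(pitch) Rx(roll)).
In Python, from rig import r gives the robot as it stands.
- The arm moves only by the tool apply_moves, never from a script. Its argument "deltas" is a list of rows, each an object with "claw": the gripper command: -1 is fully open, 1 is shut, values between are in proportion; "delta_pos": the shift along the tool's x, y, z in cm, a list of three; "yaw": the turn about the tool's z in rad. In form: [{"claw": claw, "delta_pos": [tx, ty, tz], "yaw": yaw}, ...]. A call has 1 to 8 rows; each row shifts and turns the commanded pose from where the row before left it, along the tool's axes as they then stand; what a row does not reach is not made up. A row lasts 1/8 s, in which the tool goes at most 62.5 mm and 10.7 degrees, less where a joint would pass 70% of its speed; a pose out of reach is approached as far as the arm can. A call with a gripper value outside its range is refused whole. The fingers move at their own pace and stop on an object; "grip_force" is the grip in N (left out, the last holds). Time passes only in rows, so rows that do not move let the fingers close. It gives the time, the measured TCP pose, the force, the opening and the grip force at its end, in the units of the state.
- r.sense(): the state, without advancing time (a new reading comes with each control period).
- r.grab_frame(name): name is "scene" or "side" or "wrist"; returns a dict with "img" (400x640x3 uint8, blue, green, red), "z_map" (400x640 float32, mm along the optical axis (not along the pixel's ray), 0 where there is no reading), "fx", "fy", "cx", "cy" (pixels), "dist" ([k1, k2, p1, p2, k3] as OpenCV has them; the pictures are not rectified), "eye" and "rotation" of the camera in the world; the wrist camera has in their place "T_tool_cam" (4x4, takes a point from camera to tool coordinates, whose origin is the TCP and whose axes are the flange's). Camera axes: x right, y up, looking along -z (the intrinsics and any distortion apply to the point x, -y, -z); pixel columns grow to the right and rows downward; lengths in mm; the calibration is good to about 2 mm. A picture is of the moment at which its call begins: read the wrist's pose just before it.
- r.sign_off(): hands the job in; it is judged then, once.
The state is a dict: "clock": time; "qpos": joint angles; "qvel": joint speeds; "joint_efforts": joint torques, N m; "eef_pos": TCP position; "tcp_rot": TCP orientation; "contact_force": force on the tool from outside, world axes, zero at the start; "wrist_torque": the same for the moment, N m; "opening": opening from 0.0 (shut) to 1.0 (fully open); "grasp_force": force on a finger pad.
Only numpy, scipy, OpenCV 4.12 (cv2) and the standard library are available. Lean on these libraries where they do the work, as an engineer would, in place of code of your own. Each camera call takes 0.05 s, during which the arm holds its last target. There are 200 camera calls.

## Task

Press the orange release lever of the telescopic injector rest all the way down until it clicks and stays down by itself, then take the rest's black head so that its red side button is squeezed fully in, and pull the head straight up, past the first stop, until it is fully out at the second stop. Finish while still holding it there, button squeezed, because it sinks back when let go. Leave the spanners, beaker, injector and blow gun where they are.

Things in the scene. Friction and masses are not known exactly. Their poses are not given: they have to be found in the camera images.
- post: telescopic injector rest, bolted to the bed: dark steel base plate 110 x 90 x 12 mm (x, y, z) with an upright outer tube 38 mm across, its top 85 mm above the bed. Origin: centre of the plate's underside, on the tube's axis, at bed height. z is up; the orange lever points along its -x, the red button faces its +y. Place and yaw differ each time
- lever_pad (a point): centre of the top face of the orange thumb pad (32 mm long, 26 mm wide) at the end of the release lever. Lever up: 101 mm from the tube's axis on the post's -x side, 95 mm above the bed, the pad sloping up away from the tube. Lever fully down: 105 mm from the axis, 62 mm above the bed, nearly level. Any rigid fingertip may press it straight down; nothing lies under it
- lever (a joint): release lever, rad: 0 = up, its tooth locks the lower tube; 0.45 = pushed fully down, tube free. Level pivot 30 mm from the tube's axis on the -x side, 60 mm above the bed, along the post's y. An over-centre spring pushes it up (4 to 5 N at the pad at first, less and less) until 0.28 rad; past that it snaps down to 0.45 and stays there by itself; let go earlier, it springs back up
- rest_head: black head block on the telescope: 60 x 30 x 38 mm (x, y, z), origin at its centre, 121 mm above the bed when down; axes as the post's. Steel prongs near its x ends stand to 31 mm above the origin. Grasp it from above across y, at the origin's height: one finger on the red button, one on the plain face opposite. A grasp across x leaves the button out and the upper tube locked
- button_face (a point): centre of the outer face (30 mm along x, 28 mm high) of the red button on the head's +y face, 22 mm from the block's centre when out, 16 mm when fully in (1 mm proud of the block)
- button (a joint): red button, m: 0 = out, 0.006 = fully in. Spring: 2 N at the start, 7 N fully in. It must be in by more than 0.004 for the upper tube to slide, and comes out when let go
- lower (a joint): lower (steel, 30 mm) tube's rise out of the outer tube, m: 0 = down, 0.060 = fully out against a hard stop (the first stop). Free only while the lever is down
- upper (a joint): upper (brass, 22 mm) tube's rise out of the lower tube, m: 0 = down, 0.060 = fully out, hard stop. Carries the head; free only while the button is in. Springs and weight pull both tubes down: the lower comes out first at 4 to 6 N of pull, then the upper at 6 to 8 N; with both out the head is 120 mm above its start (the second stop) and goes no further
- spanner_a: a combination spanner 190 mm long lying beside the telescopic rest; a bystander, leave it alone. Origin on its underside
- spanner_b: a combination spanner 170 mm long lying on the rest's other side; a bystander, leave it alone. Origin on its underside
- beaker: a clear glass beaker, 64 mm wide and 85 mm tall, standing behind the rest; a bystander, leave it alone. Origin on its underside
- injector: a steel fuel injector upright in a blue 50 mm block, 135 mm tall in all, standing behind the rest; a bystander, leave it alone. Origin on its underside
- spanner_c: a combination spanner 210 mm long lying to the robot's right; a bystander, leave it alone. Origin on its underside
- blow_gun: a blue plastic blow gun about 230 mm long, lying to the robot's left; a bystander, leave it alone. Origin on its underside

How it is judged (in metres and radians):
On the way, in this order (a step that is already met when the one before it is completed fails the run):
1. the release lever is pressed fully down while the telescope is still down (value of joint lever above 0.4 rad and value of joint each of lower, upper below 0.01 m), for 0.3 s.
2. the red button is squeezed in by the fingers (value of joint button above 0.0045 m and contact force between the fingers and rest_head above 2 N), for 0.2 s.
At the end, for the whole second after the job is handed in: Both tubes are within 5 mm of fully out, the lever is down (over 0.40 rad), the button is in (over 4.5 mm), the fingers hold the head (over 2 N) and it is still (under 20 mm/s); no bystander is more than 30 mm from where it started (all of step 2 and value of joint each of lower, upper above 0.055 m and value of joint lever above 0.4 rad and linear speed of rest_head below 0.02 m/s and distance of each of spanner_a, spanner_b, beaker, injector, spanner_c, blow_gun from where it was at the start of the episode below 0.03 m); the arm keeps its last pose, push and grip.
It fails at once if a bystander is knocked away (more than 30 mm) (distance of any of spanner_a, spanner_b, beaker, injector, spanner_c, blow_gun from where it was at the start of the episode above 0.03 m).
It also fails if it takes over 48 s, if anything falls off the work surface, if the arm or the gripper's body presses on something with over 40 N, if the wrist force passes 120 N, or if a joint passes its speed limit or range.

## Working session

There is one attempt and no reset: what is moved stays moved. The work goes in short steps, Python scripts to look and compute and a tool call to move; the robot and the scene stay as the last step left them, time stands still between calls to the robot, and variables do not carry over. Pictures are saved under pics/ and viewed, at most 10 in all, crops included, and the job is handed in when it is done.

Besides the shell and the picture viewer there is one more tool, called after "Request:" by a JSON object that holds its "name" and its "arguments", one argument or row to a line. apply_moves: Moves the arm, as the interface text tells. Its arguments: {"type":"object","properties":{"deltas":{"type":"array"},"grip_force":{"type":"number"}},"required":["deltas"]}

```bash
mkdir -p pics; cat > h.py <<'E'
import numpy as np,cv2
from scipy.spatial.transform import Rotation as R
from rig import r
def pts(f):
    "world points per pixel (400x640x3), static cameras or wrist"
    K=np.array([[f['fx'],0,f['cx']],[0,f['fy'],f['cy']],[0,0,1.]])
    u,v=np.meshgrid(np.arange(640),np.arange(400))
    n=cv2.undistortPoints(np.stack([u,v],-1).reshape(-1,1,2).astype(float),K,np.array(f['dist'],float)).reshape(400,640,2)
    z=f['z_map']
    c=np.stack([n[...,0]*z,-n[...,1]*z,-z],-1)
    return c@f['Rw'].T+f['ew']
def grab(name):
    s=r.sense(); f=r.grab_frame(name)
    if name=='wrist':
        T=np.array(f['T_tool_cam']); Rt=R.from_euler('xyz',s['tcp_rot']).as_matrix()
        f['Rw']=Rt@T[:3,:3]; f['ew']=Rt@T[:3,3]+np.array(s['eef_pos'])
    else:
        M=np.array(f['rotation'],float)
        f['Rw']=M if M.shape==(3,3) else R.from_euler('xyz',M).as_matrix(); f['ew']=np.array(f['eye'])
    f['P']=pts(f); f['hsv']=cv2.cvtColor(f['img'],cv2.COLOR_BGR2HSV)
    return f
E
python3 - <<'E'
from h import *
s=r.sense(); print(s)
for n in('scene','side'):
    f=grab(n); cv2.imwrite(f'pics/{n}0.png',f['img']); print(n,f['ew'],f['rotation'],f['dist'])
    h=f['hsv']; P=f['P']; ok=f['z_map']>0
    for c,m in dict(orange=(h[...,0]>5)&(h[...,0]<18)&(h[...,1]>160)&(h[...,2]>120),red=((h[...,0]<4)|(h[...,0]>174))&(h[...,1]>150)&(h[...,2]>70)).items():
        k,l,st,ce=cv2.connectedComponentsWithStats(m.astype(np.uint8))
        for i in range(1,k):
            if st[i,4]>25:
                q=P[(l==i)&ok]; print(c,st[i],q.mean(0).round(),q.min(0).round(),q.max(0).round())
E
```

```text
{'clock': 0.0, 'qpos': array([-1.11740776e+00,  3.53637705e-01,  1.63415163e+00, -3.35871005e-06,
        1.15515340e+00, -2.37744965e-03]), 'qvel': array([-0.00050022, -0.00019946,  0.00261164,  0.00043084, -0.00230188,
       -0.00139301]), 'joint_efforts': array([-1.30607928e-03, -6.05260992e+01, -3.42056644e+01, -2.42288679e-04,
        9.34372918e-03, -1.15171616e-05]), 'eef_pos': array([ 275.00278596, -560.98454663,  403.96053896]), 'tcp_rot': array([-3.14024256e+00, -1.38861233e-07,  4.55767379e-01]), 'contact_force': array([-0.73629282,  0.72825166, -0.20256081]), 'wrist_torque': array([-0.00433828, -0.00297083, -0.00935422]), 'grasp_force': 0.0, 'opening': 0.999336222716349}
scene [1107.86780221  117.20536969  941.29906905] [0.59814331 0.01577544 1.67138439] [0.0044827 0.        0.        0.        0.       ]
orange [227 166  11  11  78] [ 463. -203.   96.] [ 447. -218.   89.] [ 476. -189.  105.]
side [120.66915036 770.91131267 940.56830355] [ 0.76526904 -0.01983918 -2.61598768] [-0.09014576  0.          0.          0.          0.        ]
orange [373 154  10   7  49] [ 463. -204.   93.] [ 448. -295.    8.] [ 512. -188.  103.]
red [343 149  11   8  73] [ 540. -140.  125.] [ 527. -153.  108.] [ 558. -132.  139.]
```

View pics/scene0.png

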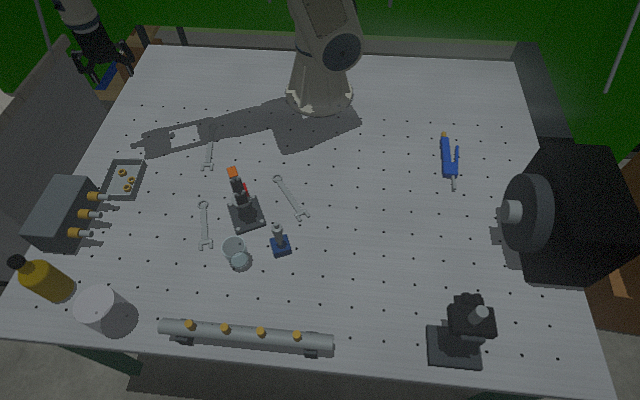

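View pics/side0.png

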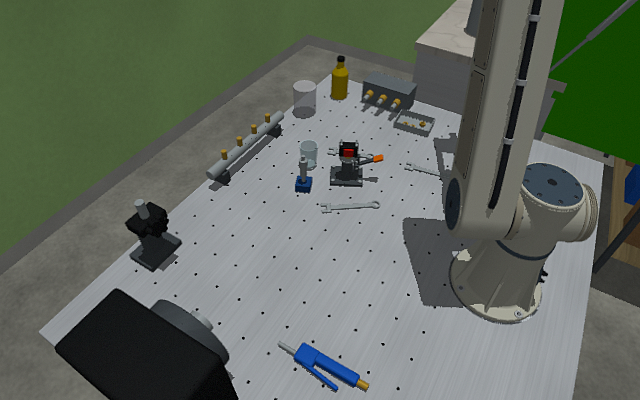

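The scene picture shows the rest at about px (243,205) with its orange pad at (232,171). The beaker (237,252) and injector (280,245) are behind it, with a spanner on either side. The side picture shows the red button at (348,152) and the orange pad at (377,158). From these I estimate the post axis at about (553,-157) and the yaw at about 27°. Next I'll move over it for a close look.

Request:
{"name": "apply_moves", "arguments": {
  "deltas": [
    {"claw": 1,"delta_pos": [4,-2.7,0],"yaw": 0},
    {"claw": 1,"delta_pos": [4,-2.7,0],"yaw": 0},
    {"claw": 1,"delta_pos": [4,-2.7,0],"yaw": 0},
    {"claw": 1,"delta_pos": [4,-2.7,0],"yaw": 0},
    {"claw": 1,"delta_pos": [4,-2.7,0],"yaw": 0},
    {"claw": 1,"delta_pos": [4,-2.7,0],"yaw": 0},
    {"claw": 1,"delta_pos": [4,-2.7,0],"yaw": 0},
    {"claw": 1,"delta_pos": [0,-2.5,0],"yaw": 0}
  ]
}}

```text
clock: 1.1
eef_pos: [433.7, -243.9, 404.5]
tcp_rot: [-3.141, -0.001, 0.458]
contact_force: [0.6, -0.4, 0.3]
opening: 0.001
grasp_force: 0.0
```

```bash
cat > look.py <<'E'
from h import *
import sys
f=grab('wrist'); cv2.imwrite(f'pics/w{sys.argv[1]}.png',f['img']); s=r.sense()
print(s['clock'],s['eef_pos'],s['tcp_rot'],s['opening'],s['contact_force'],'cam',f['ew'])
for n,g in (('wrist',f),('scene',grab('scene')),('side',grab('side'))):
    h=g['hsv']; P=g['P']; box=(g['z_map']>0)&(abs(P[...,0]-520)<110)&(abs(P[...,1]+170)<110)
    for c,m in dict(orange=(h[...,0]>5)&(h[...,0]<18)&(h[...,1]>160)&(h[...,2]>100)&(P[...,2]>40),red=((h[...,0]<4)|(h[...,0]>174))&(h[...,1]>150)&(h[...,2]>60)&(P[...,2]>90),
        dark=(h[...,2]<90)&(P[...,2]>132)&(P[...,2]<146),plate=(abs(P[...,2]-12)<4)&(h[...,2]<110)).items():
        m=m&box
        if m.sum()>25:
            q=P[m]; rc=cv2.minAreaRect(q[:,:2].astype(np.float32)); v,u=np.nonzero(m)
            print(n,c,m.sum(),'px',u.mean().round(),v.mean().round(),'mean',q.mean(0).round(1),'med',np.median(q,0).round(1),'rect',np.round(rc[0],1),np.round(rc[1],1),round(rc[2],1))
    for nm,z in(('injbeak',None),):
        m=(g['z_map']>0)&(P[...,2]>30)&(P[...,0]>575)&(P[...,0]<760)&(abs(P[...,1]+130)<160)
        k,l,st,ce=cv2.connectedComponentsWithStats(m.astype(np.uint8))
        for i in range(1,k):
            if st[i,4]>30: q=P[l==i]; print(n,'tall',st[i,:2],q.min(0).round(),q.max(0).round())
E
python3 look.py 1
```

```text
1.15 [ 431.40430489 -242.29993855  404.01659236] [-3.13853477e+00  1.00065119e-03  4.57858350e-01] 0.0012871631193468551 [-1.6527186   1.50558267 -0.89063177] cam [ 500.43756816 -212.02224053  372.86121221]
wrist red 269 px 266.0 18.0 mean [ 541.8 -145.3  134.1] med [ 541.8 -145.2  134. ] rect [ 541.7 -145.2] [23.6  5.6] 26.7
wrist dark 2231 px 292.0 27.0 mean [ 543.8 -165.3  138.9] med [ 544.7 -165.6  139. ] rect [ 542.1 -165.3] [38.  31.1] 26.5
wrist plate 2844 px 314.0 64.0 mean [ 543.7 -177.6   11. ] med [ 537.8 -184.4   11. ] rect [ 549.5 -161.9] [104.3  89.2] 27.0
wrist tall [314   0] [ 575. -176.   88.] [ 580. -164.   92.]
scene dark 202 px 238.0 188.0 mean [ 552.  -158.3  140.9] med [ 551.6 -158.1  141.3] rect [ 549.  -157.1] [61.5 35.5] 29.2
scene plate 644 px 247.0 217.0 mean [ 560.2 -154.    13. ] med [ 565.9 -148.3   13.1] rect [ 539.  -146.8] [126.2 269.9] 43.6
scene tall [233 193] [ 575. -163.  105.] [ 583. -144.  152.]
scene tall [270 222] [617. -71.  30.] [677. -13. 139.]
scene tall [221 235] [ 661. -181.   30.] [ 724. -120.   89.]
side red 75 px 348.0 152.0 mean [ 540.5 -141.1  124.5] med [ 540.9 -140.9  125.3] rect [ 542.1 -141.6] [31.7 11.7] 22.1
side dark 122 px 348.0 146.0 mean [ 547.4 -154.6  139.3] med [ 547.6 -154.8  139.8] rect [ 549.2 -155.1] [56.7 41.2] 29.0
side plate 376 px 345.0 177.0 mean [ 547.3 -144.2   12.3] med [ 548.5 -141.    12.3] rect [ 516.1 -118.9] [122.3 208.4] 40.3
side tall [296 140] [ 617. -182.   30.] [723. -15. 139.]
```

View pics/w1.png

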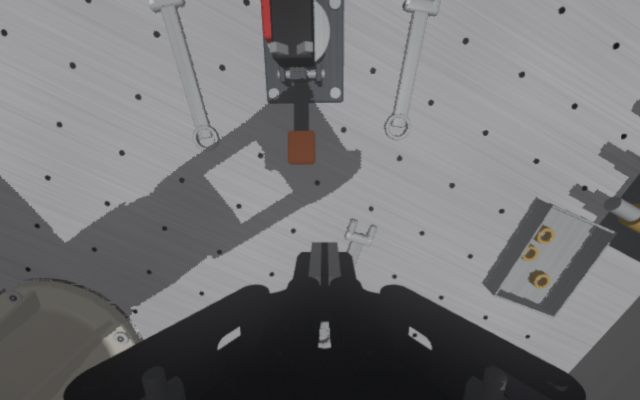

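The wrist picture shows the orange pad in shadow at px (301,148), the red button at (266,18), the head's dark top at (292,27) and the plate edges at yaw 27°. The three views agree on the post axis at about (551.6,-160.7). The press point is therefore about (459,-208).

```bash
cat > go.py <<'E'
from h import *
import sys
s=r.sense(); p=s['eef_pos']; Rt=R.from_euler('xyz',s['tcp_rot']).as_matrix()
print(s['clock'],p,s['tcp_rot'],s['contact_force'],s['opening'])
t=np.array([float(a) for a in sys.argv[1:4]]); print('tool delta mm',Rt.T@(t-p))
E
python3 go.py 459 -208 283
```

```text
1.25 [ 432.16088079 -245.00603782  404.54157943] [-3.14128209e+00  3.83608022e-04  4.57500616e-01] [-0.00475568  0.81682208 -0.50918054] 0.003531104088647127
tool delta mm [ 40.47141786 -21.30753714 121.53268648]
```

Request:
{"name": "apply_moves", "arguments": {
  "deltas": [
    {"claw": 1,"delta_pos": [2,-1.1,2],"yaw": -0.013},
    {"claw": 1,"delta_pos": [2,-1,3],"yaw": 0},
    {"claw": 1,"delta_pos": [0,0,3],"yaw": 0},
    {"claw": 1,"delta_pos": [0,0,2.5],"yaw": 0},
    {"claw": 1,"delta_pos": [0,0,1.6],"yaw": 0},
    {"claw": 1,"delta_pos": [0,0,0],"yaw": 0},
    {"claw": 1,"delta_pos": [0,0,0],"yaw": 0}
  ]
}}

```text
clock: 2.12
eef_pos: [459.2, -209.6, 284.4]
tcp_rot: [3.141, -0.001, 0.468]
contact_force: [0.2, 0.2, -0.3]
opening: -0.008
grasp_force: 0.0
```

```bash
python3 go.py 459 -208 243; python3 look.py 2|grep -v tall; python3 - <<'E'
import cv2
from h import *
f=cv2.imread('pics/w2.png'); g=r.grab_frame('side')['img'][110:210,280:440]
g=cv2.resize(g,(640,400),interpolation=cv2.INTER_CUBIC)
cv2.imwrite('pics/c2.png',cv2.resize(np.hstack([f,g]),(800,250)))
E
```

```text
2.125 [ 459.16752712 -209.64864928  284.39062975] [ 3.14067552e+00 -7.04914467e-04  4.68394366e-01] [ 0.21328152  0.17247374 -0.34915611] -0.007552434203283106
tool delta mm [ 0.56562909 -1.58467148 41.38960281]
2.175 [ 459.19199027 -209.59298435  284.5873902 ] [ 3.14033366e+00 -9.88395725e-04  4.68440630e-01] -0.0011816309013874902 [ 0.03699343 -0.05798765  0.25522791] cam [ 525.62470499 -177.08309523  252.77835088]
wrist red 917 px 265.0 29.0 mean [ 542.5 -144.7  134.1] med [ 542.6 -144.7  134.1] rect [ 542.3 -144.7] [20.2  6.2] 26.9
wrist dark 8961 px 316.0 69.0 mean [ 537.1 -168.1  139.1] med [ 543.  -166.1  139. ] rect [ 510.9 -181.4] [105.9  31.1] 27.7
wrist plate 3341 px 330.0 106.0 mean [ 533.1 -178.5   11. ] med [ 524.  -188.5   11. ] rect [ 498.8 -154. ] [ 92.9 225.1] 59.5
scene dark 239 px 236.0 184.0 mean [ 538.6 -165.7  140.6] med [ 546.  -160.2  141. ] rect [ 518.5 -175. ] [131.8  33.2] 28.7
scene plate 658 px 248.0 216.0 mean [ 556.2 -151.3   12.9] med [ 565.3 -146.6   13. ] rect [ 536.9 -144.2] [123.3 264.4] 42.1
side red 72 px 348.0 152.0 mean [ 540.7 -140.2  124.5] med [ 540.8 -140.5  124.8] rect [ 541.1 -140.2] [30.5  9.8] 32.2
side dark 144 px 354.0 146.0 mean [ 531.6 -161.9  139.7] med [ 543.3 -158.8  140.1] rect [ 508.  -171.5] [142.5  38.4] 19.1
side plate 388 px 346.0 178.0 mean [ 543.3 -144.3   12.2] med [ 545.7 -142.2   12.1] rect [ 524.4 -143.7] [138.2 232.4] 30.9
```

View pics/c2.png

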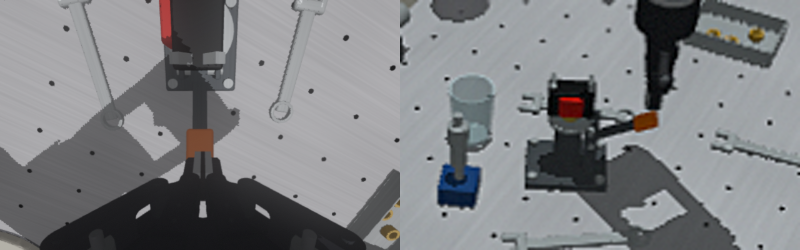

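The left half shows the closed fingertips at the outer half of the orange pad, centred across its width. The right half shows them just above the pad. I'll move 3 mm inward and press.

Request:
{"name": "apply_moves", "arguments": {
  "deltas": [
    {"claw": 1,"delta_pos": [0.3,0,0.8],"yaw": 0},
    {"claw": 1,"delta_pos": [0,0,0.8],"yaw": 0},
    {"claw": 1,"delta_pos": [0,0,0.8],"yaw": 0},
    {"claw": 1,"delta_pos": [0,0,0.8],"yaw": 0},
    {"claw": 1,"delta_pos": [0,0,0.8],"yaw": 0},
    {"claw": 1,"delta_pos": [0,0,0.4],"yaw": 0},
    {"claw": 1,"delta_pos": [0,0,0],"yaw": 0},
    {"claw": 1,"delta_pos": [0,0,0],"yaw": 0}
  ]
}}

```text
clock: 3.32
eef_pos: [461.6, -207.8, 239.8]
tcp_rot: [3.141, -0.0, 0.469]
contact_force: [0.0, 0.7, 0.3]
opening: 0.0
grasp_force: 0.0
```

```bash
python3 - <<'E'
from h import *
s=r.sense();print(s['clock'],s['eef_pos'],s['contact_force'])
g=r.grab_frame('side')['img'][110:210,280:440]
w=r.grab_frame('wrist')['img']
cv2.imwrite('pics/c3.png',cv2.resize(np.hstack([w,cv2.resize(g,(640,400),interpolation=cv2.INTER_CUBIC)]),(800,250)))
E
```

```text
3.325 [ 461.56849295 -207.82427631  239.83137215] [0.03675063 0.71995546 0.31643386]
```

View pics/c3.png

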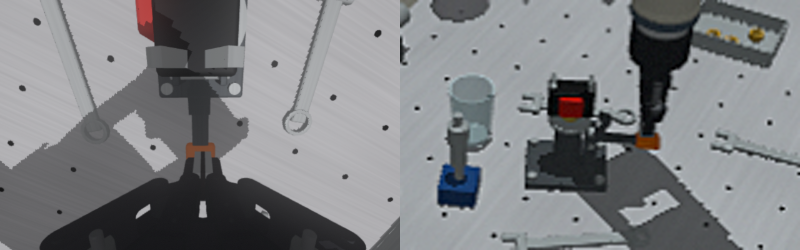

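The lever is down: the pad is level at its low position and the wrist force is about 0, so it has snapped over and holds itself. Next I'll go up, open the gripper and move over the head.

Request:
{"name": "apply_moves", "arguments": {
  "deltas": [
    {"claw": 1,"delta_pos": [0,0,-3],"yaw": 0},
    {"claw": 1,"delta_pos": [0,0,-4],"yaw": 0},
    {"claw": -1,"delta_pos": [0,0,-3.5],"yaw": 0},
    {"claw": -1,"delta_pos": [2,-0.16,0],"yaw": 0},
    {"claw": -1,"delta_pos": [3,0,0],"yaw": 0},
    {"claw": -1,"delta_pos": [3,0,0],"yaw": 0},
    {"claw": -1,"delta_pos": [2.1,0,0],"yaw": 0},
    {"claw": -1,"delta_pos": [0,0,0],"yaw": 0}
  ]
}}

```text
clock: 4.42
eef_pos: [551.8, -159.9, 343.9]
tcp_rot: [-3.141, 0.0, 0.47]
contact_force: [-0.9, -0.5, -0.4]
opening: 1.001
grasp_force: 0.0
```

```bash
python3 go.py 551.4 -160.3 273; python3 - <<'E'
from h import *
g=r.grab_frame('side')['img'][110:210,280:440]
w=r.grab_frame('wrist')['img']
cv2.imwrite('pics/c4.png',cv2.resize(np.hstack([w,cv2.resize(g,(640,400),interpolation=cv2.INTER_CUBIC)]),(800,250)))
E
```

```text
4.425 [ 551.82841415 -159.86913653  343.87738155] [-3.14108086e+00  4.49947669e-04  4.70410002e-01] [-0.87508067 -0.46238669 -0.44325835] 1.0011131378520617
tool delta mm [-0.54527936  0.22615939 70.87752761]
```

View pics/c4.png

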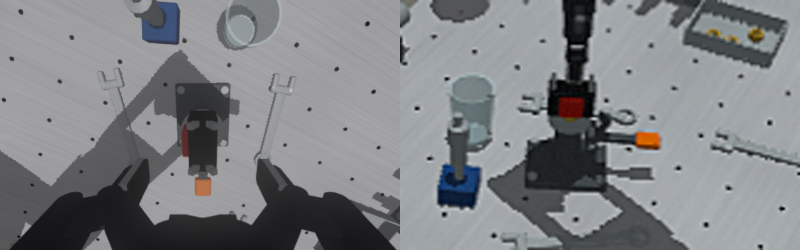

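The open fingers straddle the head symmetrically, and the lever stays down (orange pad level at right-half px (648,140)). I'll descend and close.

Request:
{"name": "apply_moves", "arguments": {
  "deltas": [
    {"claw": -1,"delta_pos": [0,0,2],"yaw": 0},
    {"claw": -1,"delta_pos": [0,0,2.5],"yaw": 0},
    {"claw": -1,"delta_pos": [0,0,2],"yaw": 0},
    {"claw": -1,"delta_pos": [0,0,0.6],"yaw": 0},
    {"claw": -1,"delta_pos": [0,0,0],"yaw": 0},
    {"claw": 0,"delta_pos": [0,0,0],"yaw": 0},
    {"claw": 0.2,"delta_pos": [0,0,0],"yaw": 0}
  ],
  "grip_force": 40
}}

```text
clock: 5.4
eef_pos: [551.0, -160.9, 274.5]
tcp_rot: [3.141, -0.001, 0.469]
contact_force: [0.8, 0.9, 0.9]
opening: 0.605
grasp_force: 0.0
```

Request:
{"name": "apply_moves", "arguments": {
  "deltas": [
    {"claw": 1,"delta_pos": [0,0,0],"yaw": 0},
    {"claw": 1,"delta_pos": [0,0,0],"yaw": 0},
    {"claw": 1,"delta_pos": [0,0,0],"yaw": 0},
    {"claw": 1,"delta_pos": [0,0,0],"yaw": 0},
    {"claw": 1,"delta_pos": [0,0,0],"yaw": 0},
    {"claw": 1,"delta_pos": [0,0,0],"yaw": 0}
  ],
  "grip_force": 40
}}

```text
clock: 6.15
eef_pos: [550.6, -160.3, 274.2]
tcp_rot: [-3.141, 0.0, 0.469]
contact_force: [-1.7, 4.7, 6.6]
opening: 0.354
grasp_force: 42.2
```

```bash
python3 go.py 551.4 -160.3 393; python3 - <<'E'
from h import *
g=r.grab_frame('side')['img'][110:210,280:440]
w=r.grab_frame('wrist')['img']
cv2.imwrite('pics/c5.png',cv2.resize(np.hstack([w,cv2.resize(g,(640,400),interpolation=cv2.INTER_CUBIC)]),(800,250)))
E
```

```text
6.15 [ 550.64562526 -160.2552896   274.23003758] [-3.14057528e+00  6.81764936e-05  4.68845742e-01] [-1.70770509  4.72534017  6.62768457] 0.35440123882998625
tool delta mm [   0.64467047    0.25992164 -118.77033255]
```

View pics/c5.png

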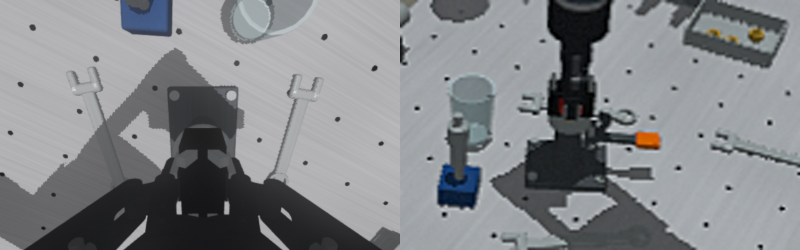

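Grasped: the opening is about 30 mm, which matches a fully-in button (31 mm), with 42 N of grip. I'll pull up.

Request:
{"name": "apply_moves", "arguments": {
  "deltas": [
    {"claw": 1,"delta_pos": [0,0,-1],"yaw": 0},
    {"claw": 1,"delta_pos": [0,0,-1.5],"yaw": 0},
    {"claw": 1,"delta_pos": [0,0,-1.5],"yaw": 0},
    {"claw": 1,"delta_pos": [0,0,-1.5],"yaw": 0},
    {"claw": 1,"delta_pos": [0,0,-1.5],"yaw": 0},
    {"claw": 1,"delta_pos": [0,0,-1.5],"yaw": 0},
    {"claw": 1,"delta_pos": [0,0,-1.5],"yaw": 0},
    {"claw": 1,"delta_pos": [0,0,-1],"yaw": 0}
  ]
}}

```text
clock: 7.25
eef_pos: [550.4, -160.4, 384.6]
tcp_rot: [-3.14, 0.0, 0.469]
contact_force: [0.4, 4.9, -8.2]
opening: 0.355
grasp_force: 40.8
```

Request:
{"name": "apply_moves", "arguments": {
  "deltas": [
    {"claw": 1,"delta_pos": [0,0,-0.5],"yaw": 0},
    {"claw": 1,"delta_pos": [0,0,0],"yaw": 0},
    {"claw": 1,"delta_pos": [0,0,-0.3],"yaw": 0},
    {"claw": 1,"delta_pos": [0,0,0],"yaw": 0},
    {"claw": 1,"delta_pos": [0,0,0],"yaw": 0}
  ]
}}

```text
clock: 7.88
eef_pos: [550.5, -160.4, 392.0]
tcp_rot: [-3.14, 0.0, 0.469]
contact_force: [0.6, 4.9, -8.1]
opening: 0.353
grasp_force: 40.9
```

```bash
python3 go.py 551.4 -160.3 394; python3 - <<'E'
from h import *
f=grab('side'); g=f['img'][60:210,240:480]
P=f['P']; m=(f['z_map']>0)&(f['hsv'][...,2]<90)
o=(f['hsv'][...,0]>5)&(f['hsv'][...,0]<18)&(f['hsv'][...,1]>160)&(np.hypot(P[...,0]-459,P[...,1]+208)<30)
print('pad',P[o].mean(0),'grip',r.sense()['grasp_force'])
b=r.grab_frame('scene')['img'][90:240,150:390]
cv2.imwrite('pics/c6.png',cv2.resize(np.hstack([b,g]),(800,250),interpolation=cv2.INTER_CUBIC))
E
```

```text
7.875 [ 550.46998748 -160.44418216  391.95553393] [-3.14039728e+00  4.31628253e-04  4.68670787e-01] [ 0.64930408  4.9419956  -8.11874762] 0.35344045755565584
tool delta mm [ 0.89397346  0.2890079  -2.04519906]
pad [ 454.39090977 -203.57354578   61.62218571] grip 40.92611610889435
```

View pics/c6.png

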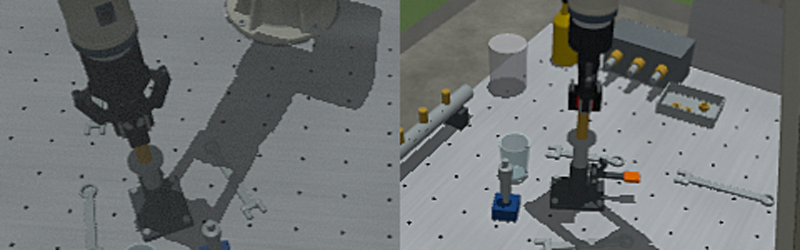

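Both tubes are out: steel, then brass at right-half px (582,125), with the lever down. The rise is 117.8 mm and the pull is still the free-travel 8 N, so I'll ease up to the hard stop.

Request:
{"name": "apply_moves", "arguments": {
  "deltas": [
    {"claw": 1,"delta_pos": [0,0,-0.15],"yaw": 0},
    {"claw": 1,"delta_pos": [0,0,-0.1],"yaw": 0},
    {"claw": 1,"delta_pos": [0,0,0],"yaw": 0},
    {"claw": 1,"delta_pos": [0,0,0],"yaw": 0}
  ]
}}

```text
clock: 8.48
eef_pos: [550.5, -160.4, 394.4]
tcp_rot: [-3.14, 0.0, 0.469]
contact_force: [0.5, 5.4, -7.9]
opening: 0.349
grasp_force: 41.2
```

Request:
{"name": "apply_moves", "arguments": {
  "deltas": [
    {"claw": 1,"delta_pos": [0,0,-0.1],"yaw": 0},
    {"claw": 1,"delta_pos": [0,0,0],"yaw": 0},
    {"claw": 1,"delta_pos": [0,0,0],"yaw": 0}
  ]
}}

```text
clock: 8.85
eef_pos: [550.4, -160.4, 394.5]
tcp_rot: [-3.14, 0.001, 0.469]
contact_force: [1.9, 4.0, -15.4]
opening: 0.352
grasp_force: 41.8
```

The force rose to 15 N with no further travel, at 120.3 mm of rise. That is the second stop, so I'll hand in.

```bash
python3 -c "
from rig import r
print(r.sense()['contact_force']); print(r.sign_off())"
```

```text
[  1.87514225   4.04952053 -15.43125478]
the job is handed in; nothing more can be done
None
```

The lever is clicked down, the button is squeezed in, and the head is held at the second stop (about 120 mm of rise, 42 N grip); the job was handed in at about 9 s, with no verdict returned.

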